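Snug the bridge-clamp thumbscrew down on the bench block

TASK

Two small bridge clamps stand on the bench mat; only one has a steel block lying under its bridge. Turn the knurled thumbscrew of that clamp clockwise until it seats on the block and you feel the resistance rise, stop there without overtightening it, and let go. Leave the screw of the empty clamp as it is.

Things in the scene. Friction and masses are not known exactly. Their poses are not given: they have to be found in the camera images.
- block_clamp: Grey bridge clamp fixed to the bench, with the block. Origin under its dark 110 x 140 mm base plate (x, y), 4 mm above the table; z up. The bridge, 28 mm wide, 136 mm long along y, flat top 76 mm above the origin, stands on two posts; a bright steel block 95 x 84 x 25 mm under it shows on both sides. The screw stands on the origin's z axis. A dark index notch in the bridge top lies at +y.
- block_screw_head (a point): Centre of this clamp's knurled round steel thumbscrew head, the point to grip, on its upright axis, 108 mm above the table. The head is 36 mm across and 24 mm tall, then a free gap of 16 mm round a 10 mm neck, then the bridge top 28 mm below this point. Grip at any yaw; it turns without rising or sinking. One turn of 0.7 to 1.3 rad, clockwise from above, brings it to its seat.
- block_screw_line (a point): Outer end of the dark line on top of that head, from its centre towards the rim: 15 mm from the axis. At the seat the line points at the notch (clamp's +y). Until then the screw turns lightly (0.05 N m); there it stiffens to 0.2 N m and then climbs by 2 N m per rad. 0.1 to 0.2 rad past the notch is snug, 0.4 overtightened. Let go, it may spring back, but stays seated.
- spare_screw_line (a point): Outer end of the dark line on the screw head of the other clamp, built the same but empty, with no block under its bridge: 15 mm from that screw's axis, 120 mm above the table. To be left alone.
Mind the look-alikes: they are no part of the job. What is shaped like the block_clamp but blue is not meant.

How it is judged:
At the end, for the whole second after the job is handed in: The screw over the block is seated and stays so: the line on its head points at the index notch or up to 0.4 rad past it clockwise (its end no more than 0.6 mm short of the notch's line), and the screw has been let go (x of block_screw_line in the frame of block_clamp above -0.0006 m and y of block_screw_line in the frame of block_clamp above 0.012 m); the robot touches nothing.
It fails at once if the thumbscrew over the block is overtightened (its line goes more than 0.4 rad, 6 mm, past the notch) (x of block_screw_line in the frame of block_clamp above 0.006 m).
It fails at once if the screw of the empty clamp is turned (the end of its line moves more than 5 mm) (distance of spare_screw_line from where it was at the start of the episode above 0.005 m).
It also fails if it takes over 35 s, if anything falls off the work surface, if the arm or the gripper's body presses on something with over 40 N, if the wrist force passes 120 N, or if a joint passes its speed limit or range.

ROBOT

A 6-joint arm with a two-finger parallel gripper is mounted at the origin on the work surface. World frame = base frame: x ahead of the robot, y to its left, z up, the work surface at z = 0. Lengths are in m, angles in rad, forces in N, time in s.
With the tool pointing down it reaches from about 0.375 to 0.9 m from the base axis. Payload 3.1 kg.
Tool frame: the origin (TCP) lies at the centre of the arm's flange, where the gripper is bolted on; the fingertips stand 182 mm ahead of it and the grasp point (between the pads) lies 164 mm ahead of it; z points along the fingers, y is the line along which they close (so a half turn about z gives the same grasp; the last joint's range is limited). The gripper opens to 87 mm and grips with 3 to 60 N. Pads are 19 mm wide; open, the fingers measure 117 mm over their backs; the gripper's body (75 mm by 190 mm) begins 51 mm behind the grasp point.
Start: joints at [1.044, 0.527, 1.433, -0, 1.181, -0.178], TCP at [0.213, 0.588, 0.405] pointing down, gripper open.
Joint ranges: [-3.08, 3.08], [-0.75, 2.2], [0.22, 2.44], [-1.43, 4.57], [0, 2.65], [-2.85, 2.85]. Speed limits (rad/s): [2.79, 2.79, 3.14, 3.14, 3.14, 3.14].

INTERFACE

Orientations are given as a unit quaternion [x, y, z, w].
In Python, from rig import * gives the robot as it stands.
- The arm moves only by the tool move_arm, never from a script. Its argument "commands" is a list that holds one entry, the list of rows, each a list of 6 numbers: the shift along the tool's x, y, z in units of 40 mm (1.0 is 40 mm), then the turn, a rotation vector about the tool's x, y, z in rad. A call has 1 to 12 rows; each row is the pose to reach, as a shift and turn from the pose commanded when the call began, along the tool's axes at that moment; what a row does not reach only later rows make up. A row lasts 1/8 s, in which the tool goes at most 62.5 mm and 10.7 degrees, less where a joint would pass 70% of its speed; a pose out of reach is approached as far as the arm can. A call with a gripper value outside its range is refused whole. "claw" is the closure, from -1 (fully open) to 1 (shut), so that 0 is half open, set as the call begins (left out, the last holds). The fingers move at their own pace and stop on an object; "squeeze" is the grip in N (left out, the last holds). Time passes only in rows, so rows that repeat a pose let the fingers close. It gives the time, the measured TCP pose, the force, the opening and the grip force at its end, in the units of the state.
- get_obs(): the state, without advancing time (a new reading comes with each control period).
- camera(name): name is "side" or "top"; returns a dict with "pixels" (420x560x3 uint8, blue, green, red), "range_z" (420x560 float32, m along the optical axis (not along the pixel's ray), 0 where there is no reading), "camera_matrix" (3x3 intrinsics, pixels), "extrinsics" (4x4, takes a point from world to camera coordinates). Camera axes: x right, y up, looking along -z (the intrinsics and any distortion apply to the point x, -y, -z); pixel columns grow to the right and rows downward; lengths in m; the calibration is good to about 2 mm. A picture is of the moment at which its call begins.
- hand_in(): hands the job in; it is judged then, once.
The state is a dict: "time": time; "q": joint angles; "joint_velocities": joint speeds; "joint_torque": joint torques, N m; "position": TCP position; "tool_rot": TCP orientation; "ft_force": force on the tool from outside, world axes, zero at the start; "moment": the same for the moment, N m; "grip_width": finger opening in m; "grip_force": force on a finger pad.
Only numpy, scipy, OpenCV 4.12 (cv2) and the standard library are available. Lean on these libraries where they do the work, as an engineer would, in place of code of your own. Each camera call takes 0.05 s, during which the arm holds its last target. There are 200 camera calls.

## Working session

There is one attempt and no reset: what is moved stays moved. The work goes in short steps, Python scripts to look and compute and a tool call to move; the robot and the scene stay as the last step left them, time stands still between calls to the robot, and variables do not carry over. Pictures are saved under pics/ and viewed, at most 10 in all, crops included, and the job is handed in when it is done.

Besides the shell and the picture viewer there is one more tool, called after ">>>" by a JSON object that holds its "op" and its "data". move_arm: Moves the arm, as the interface text tells. Its arguments: {"type":"object","properties":{"commands":{"type":"array","items":{"type":"array","items":{"type":"array","items":{"type":"number"}}}},"claw":{"type":"number"},"squeeze":{"type":"number"}},"required":["commands"]}

```bash
mkdir -p pics; python3 - <<'E'
from rig import *
import cv2, numpy as np, pickle
d={}
for n in("top","side"):
    c=camera(n); d[n]=c; cv2.imwrite(f"pics/{n}0.png",c["pixels"])
pickle.dump(d,open("c0.pkl","wb"))
o=get_obs(); print(o["time"],o["position"],o["tool_rot"],o["q"],o["grip_width"])
E
```

```text
0.1 [0.21282939 0.58730483 0.40387271] [ 1.73038319e-01  9.84914590e-01 -9.33425019e-04 -3.45325582e-04] [ 1.04449182e+00  5.28358180e-01  1.43379199e+00  4.19533951e-06
  1.18143299e+00 -1.78478548e-01] 0.08710120292655563
```

View pics/top0.png

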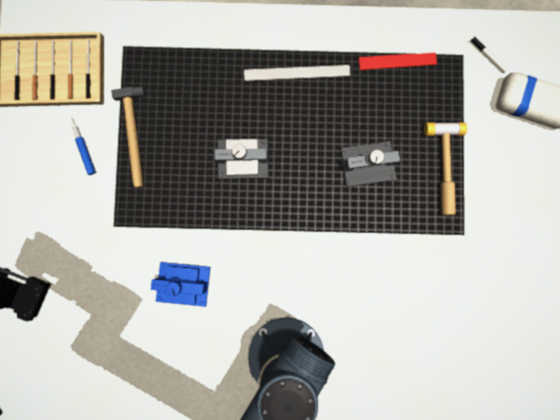

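View pics/side0.png

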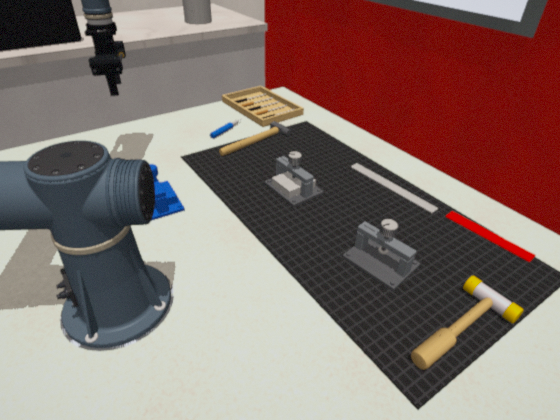

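The top view shows the block clamp at about (240,155), with bright steel on both sides of the bridge. The empty clamp is at (372,160) and the blue look-alike at (182,285). Next I'll measure the block clamp.

```bash
cat > h.py <<'E'
import numpy as np, cv2
def pt(c,u,v,z=None):
    "world point of pixel; on plane z if given, else from depth"
    K=c["camera_matrix"];E=c["extrinsics"];R,t=E[:3,:3],E[:3,3]
    x=(u-K[0,2])/K[0,0];y=(v-K[1,2])/K[1,1]
    d=R.T@np.array([x,-y,-1.]);o=-R.T@t
    s=c["range_z"][int(round(v)),int(round(u))] if z is None else (z-o[2])/d[2]
    return o+s*d
def px(c,p):
    K=c["camera_matrix"];E=c["extrinsics"];q=E[:3,:3]@p+E[:3,3]
    return K[0,0]*q[0]/-q[2]+K[0,2], K[1,1]*-q[1]/-q[2]+K[1,2]
E
python3 - <<'E'
import pickle; from h import *
d=pickle.load(open("c0.pkl","rb"));c=d["top"]
print([k for k in c], c["camera_matrix"])
print("head",pt(c,239,152),pt(c,239,152,.12))
print("bridge ends",pt(c,215,155,.08),pt(c,267,154,.08), pt(c,220,155),pt(c,262,154))
im=cv2.resize(c["pixels"][130:185,205:275],None,fx=10,fy=10,interpolation=cv2.INTER_CUBIC)
s=d["side"]; print("side head",pt(s,295,156,.12))
im2=cv2.resize(s["pixels"][145:205,260:330],None,fx=8,fy=8,interpolation=cv2.INTER_CUBIC)
cv2.imwrite("pics/t1.png",im);cv2.imwrite("pics/s1.png",im2)
E
```

```text
['pixels', 'range_z', 'camera_matrix', 'extrinsics'] [[415.72729655   0.         285.00115983]
 [  0.         415.72729655 206.90914967]
 [  0.           0.           1.        ]]
head [0.53410476 0.13233355 0.11932088] [0.53396833 0.13225837 0.12      ]
bridge ends [0.5324855  0.19957429 0.08      ] [0.53846037 0.06279949 0.08      ] [0.53266005 0.18630811 0.08074631] [0.53792882 0.07590967 0.08107816]
side head [0.53553669 0.12647072 0.12      ]
```

View pics/t1.png

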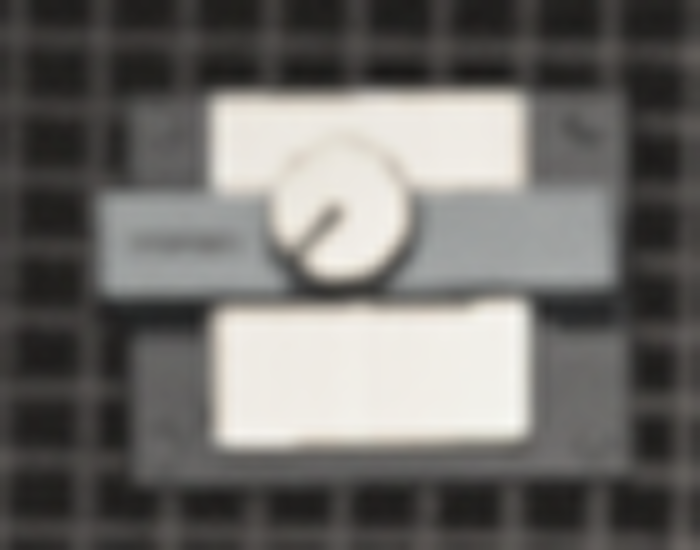

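View pics/s1.png

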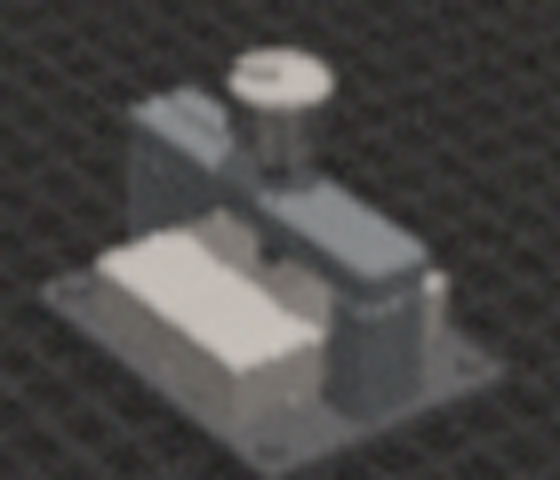

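The crops show the head centre at about (238.6,150.4). The dark line points down-left, towards −x and +y, and the notch is at image left, towards +y. That makes about 0.8 rad clockwise to the seat. Next: precise numbers.

```bash
cat > m.py <<'E'
from rig import *
from h import *
import pickle
from scipy.spatial.transform import Rotation as R
c=pickle.load(open("c0.pkl","rb"))["top"]
# head: depth points at z~0.12 ; bridge: z~0.08
v,u=np.mgrid[135:180,210:275];P=np.array([pt(c,a,b) for a,b in zip(u.ravel(),v.ravel())])
h=P[(abs(P[:,2]-.12)<.006)];b=P[abs(P[:,2]-.08)<.005]
print("n",len(h),len(b),"head mid",(h.min(0)+h.max(0))/2,h.mean(0),np.ptp(h,axis=0))
(cx,cy),wh,ang=cv2.minAreaRect(b[:,:2].astype(np.float32));print("bridge",cx,cy,wh,ang)
g=c["pixels"].astype(float).mean(2)
ax=np.array([*h.mean(0)[:2],.12])
# line angle: darkest direction about axis, on fine samples
best=[]
for th in np.arange(0,2*np.pi,.05):
    s=[px(c,ax+r*np.array([-np.sin(th),np.cos(th),0])) for r in (.006,.008,.010,.012)]
    s=np.array(s,np.float32); best.append((cv2.remap(g.astype(np.float32),s[:,:1],s[:,1:],cv2.INTER_CUBIC).mean(),th))
print("line ccw from world y",sorted(best)[:4])
o=get_obs();T=R.from_quat(o["tool_rot"])
print("shift units (grasp z .110)",T.inv().apply(np.array([ax[0],ax[1],.110+.164])-o["position"])/.04)
E
python3 m.py
```

```text
n 157 421 head mid [0.53844411 0.13253002 0.11999955] [0.53852681 0.13190772 0.119713  ] [0.03513351 0.03570959 0.01174953]
bridge 0.5385681390762329 0.13270139694213867 (0.028888419270515442, 0.13504920899868011) 2.9358861446380615
line ccw from world y [(np.float32(147.06041), np.float64(0.75)), (np.float32(147.58046), np.float64(0.7000000000000001)), (np.float32(150.80188), np.float64(0.8)), (np.float32(151.46526), np.float64(0.65))]
shift units (grasp z .110) [-11.53661494  -7.92137685   3.25821502]
```

>>> {"op": "move_arm", "data": {"commands": [[[-1,-0.7,0.15,0,0,0],[-2.2,-1.5,0.3,0,0,0],[-3.4,-2.3,0.5,0,0,0],[-4.6,-3.1,0.7,0,0,0],[-5.8,-3.9,0.9,0,0,0],[-7,-4.7,1.05,0,0,0],[-8.1,-5.5,1.2,0,0,0],[-9.2,-6.3,1.35,0,0,0],[-10.3,-7.1,1.5,0,0,0],[-11.1,-7.6,1.5,0,0,0],[-11.5,-7.9,1.5,0,0,0],[-11.5,-7.9,1.5,0,0,0]]], "claw": -1}}

```text
time: 1.6
position: [0.538, 0.1331, 0.3445]
tool_rot: [0.174, 0.985, 0.0, -0.0]
ft_force: [-0.1, 0.7, 0.1]
grip_width: 0.0868
grip_force: 0.0
```

```bash
python3 - <<'E'
from rig import *
import cv2,numpy as np
from scipy.spatial.transform import Rotation as R
o=get_obs();T=R.from_quat(o["tool_rot"]);print(o["time"],o["position"],o["tool_rot"],o["q"])
print(T.inv().apply(np.array([.5385,.1325,.274])-o["position"])/.04)
s=camera("side");cv2.imwrite("pics/s2.png",cv2.resize(s["pixels"][60:220,200:400],None,fx=3,fy=3))
E
```

```text
1.6 [0.53799555 0.1330881  0.34453013] [ 1.73950587e-01  9.84754338e-01  9.46282697e-05 -2.80020108e-04] [ 4.07919973e-02  5.12728212e-01  1.67152739e+00  3.72518402e-04
  9.57843657e-01 -1.18053868e+00]
[-0.01791556 -0.00964897  1.76324213]
```

View pics/s2.png

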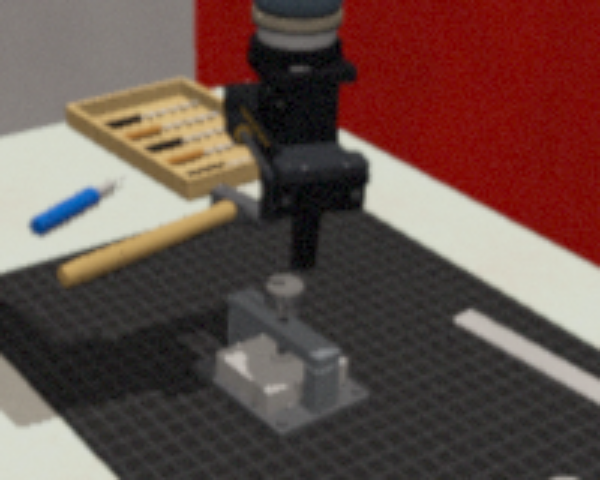

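The side view shows the gripper above the head: fingertips at about crop (305,265), head at about (285,283). I'll check the head position against the side camera before going down.

```bash
python3 - <<'E'
import pickle; from h import *
s=pickle.load(open("c0.pkl","rb"))["side"]
f=lambda p:((np.array(px(s,np.array(p)))-[200,60])*3).round()
print("head from side",pt(s,294.7,154.2,.12), "pred head crop",f([.5385,.1325,.12]))
for k in(-1,1): print("tip",f(np.array([.538,.1331,.1625])+k*.045*np.array([.34,.94,0])))
E
```

```text
head from side [0.54067742 0.13489802 0.12      ] pred head crop [284. 284.]
tip [299. 266.]
tip [271. 220.]
```

The projections match the picture. Going down and closing.

>>> {"op": "move_arm", "data": {"commands": [[[0,0,0.5,0,0,0],[0,0,1.0,0,0,0],[0,0,1.4,0,0,0],[0,0,1.6,0,0,0],[0,0,1.75,0,0,0],[0,0,1.75,0,0,0],[0,0,1.75,0,0,0]]]}}

```text
time: 2.52
position: [0.538, 0.1337, 0.2752]
tool_rot: [0.173, 0.985, 0.0, 0.0]
ft_force: [0.4, -0.8, 0.1]
grip_width: 0.0873
grip_force: 0.0
```

>>> {"op": "move_arm", "data": {"commands": [[[0,0,0,0,0,0],[0,0,0,0,0,0],[0,0,0,0,0,0],[0,0,0,0,0,0],[0,0,0,0,0,0],[0,0,0,0,0,0],[0,0,0,0,0,0],[0,0,0,0,0,0]]], "claw": 1, "squeeze": 45}}

```text
time: 3.52
position: [0.5379, 0.1344, 0.2748]
tool_rot: [0.173, 0.985, 0.001, 0.0]
ft_force: [1.1, 5.7, -0.4]
grip_width: 0.0336
grip_force: 45.0
```

```bash
cat > st.py <<'E'
from rig import *
import numpy as np
from scipy.spatial.transform import Rotation as R
o=get_obs();T=R.from_quat(o["tool_rot"]).as_matrix()
print("t",o["time"],"pos",o["position"].round(4),"yaw cw",-np.arctan2(T[1,0],T[0,0]).round(4),"F",np.round(o["ft_force"],1),"M",np.round(o["moment"],3),"q6",o["q"][5],o["joint_torque"][5],"w",o["grip_width"],o["grip_force"])
E
python3 st.py
```

```text
t 3.525 pos [0.5379 0.1344 0.2748] yaw cw -2.7933 F [ 1.1  5.7 -0.4] M [ 0.831 -0.153  0.026] q6 -1.1809486424636426 0.0058772564807441086 w 0.03360719494483038 44.99707312323153
```

Gripped. I'll turn clockwise, which is positive about the tool's z axis, in stages and watch the moment.

>>> {"op": "move_arm", "data": {"commands": [[[0,0,0,0,0,0.07],[0,0,0,0,0,0.14],[0,0,0,0,0,0.21],[0,0,0,0,0,0.28],[0,0,0,0,0,0.35],[0,0,0,0,0,0.42],[0,0,0,0,0,0.49],[0,0,0,0,0,0.55],[0,0,0,0,0,0.55],[0,0,0,0,0,0.55]]]}}

```text
time: 4.78
position: [0.5382, 0.1348, 0.2748]
tool_rot: [0.434, 0.901, 0.002, 0.0]
ft_force: [1.6, 6.7, -1.4]
grip_width: 0.0339
grip_force: 45.0
```

```bash
python3 st.py
```

```text
t 4.775 pos [0.5382 0.1348 0.2748] yaw cw -2.2427 F [ 1.6  6.7 -1.4] M [ 1.142 -0.221 -0.02 ] q6 -0.6308040927547561 -0.03999333246611059 w 0.0338767576898797 44.99698047526181
```

>>> {"op": "move_arm", "data": {"commands": [[[0,0,0,0,0,0.03],[0,0,0,0,0,0.06],[0,0,0,0,0,0.1],[0,0,0,0,0,0.1],[0,0,0,0,0,0.1]]]}}

```text
time: 5.4
position: [0.5383, 0.1349, 0.2748]
tool_rot: [0.479, 0.878, 0.002, 0.0]
ft_force: [2.6, 7.0, -1.9]
grip_width: 0.034
grip_force: 45.0
```

```bash
python3 st.py
```

```text
t 5.4 pos [0.5383 0.1349 0.2748] yaw cw -2.1426 F [ 2.6  7.  -1.9] M [ 1.2   -0.305 -0.059] q6 -0.5307918942807033 -0.04007793730124831 w 0.03402297331077129 44.99677609652281
```

>>> {"op": "move_arm", "data": {"commands": [[[0,0,0,0,0,0.03],[0,0,0,0,0,0.06],[0,0,0,0,0,0.06],[0,0,0,0,0,0.06]]]}}

```text
time: 5.9
position: [0.5383, 0.1349, 0.2748]
tool_rot: [0.505, 0.863, 0.002, 0.0]
ft_force: [1.8, 7.4, -1.6]
grip_width: 0.034
grip_force: 45.0
```

```bash
python3 st.py
```

```text
t 5.9 pos [0.5383 0.1349 0.2748] yaw cw -2.0825 F [ 1.8  7.4 -1.6] M [ 1.211 -0.289 -0.051] q6 -0.47077835750242447 -0.039954796666279435 w 0.03397855302547095 44.99695787206292
```

>>> {"op": "move_arm", "data": {"commands": [[[0,0,0,0,0,0.03],[0,0,0,0,0,0.06],[0,0,0,0,0,0.06],[0,0,0,0,0,0.06]]]}}

```text
time: 6.4
position: [0.5384, 0.1349, 0.2748]
tool_rot: [0.531, 0.847, 0.002, 0.0]
ft_force: [2.2, 8.0, -2.3]
grip_width: 0.0341
grip_force: 45.0
```

```bash
python3 st.py
```

```text
t 6.4 pos [0.5384 0.1349 0.2748] yaw cw -2.0224 F [ 2.2  8.  -2.3] M [ 1.209 -0.282 -0.072] q6 -0.41073232262186155 -0.04013598198071122 w 0.034117787711273696 44.997026240453124
```

>>> {"op": "move_arm", "data": {"commands": [[[0,0,0,0,0,0.02],[0,0,0,0,0,0.05],[0,0,0,0,0,0.05],[0,0,0,0,0,0.05]]]}}

```text
time: 6.9
position: [0.5384, 0.135, 0.2748]
tool_rot: [0.552, 0.834, 0.002, 0.0]
ft_force: [2.4, 7.7, -2.0]
grip_width: 0.034
grip_force: 45.0
```

```bash
python3 st.py; python3 - <<'E'
from rig import *
import cv2
s=camera("side");cv2.imwrite("pics/s3.png",cv2.resize(s["pixels"][130:190,265:325],None,fx=8,fy=8,interpolation=cv2.INTER_CUBIC))
E
```

```text
t 6.9 pos [0.5384 0.135  0.2748] yaw cw -1.9724 F [ 2.4  7.7 -2. ] M [ 1.219 -0.347 -0.06 ] q6 -0.36075418017961247 -0.040436595445498824 w 0.034011086691100645 44.996855864301324
```

View pics/s3.png

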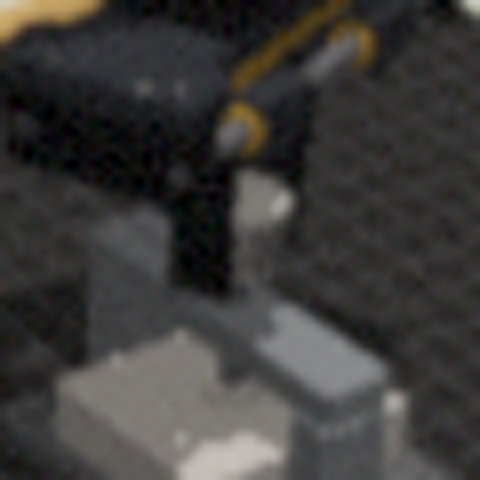

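The line is hidden behind the gripper. The moment is still at the light level (0.06 N m), so I'll carry on in small steps.

>>> {"op": "move_arm", "data": {"commands": [[[0,0,0,0,0,0.02],[0,0,0,0,0,0.04],[0,0,0,0,0,0.04]]]}}

```text
time: 7.32
position: [0.5384, 0.135, 0.2748]
tool_rot: [0.568, 0.823, 0.002, 0.0]
ft_force: [3.6, 7.9, -2.3]
grip_width: 0.0339
grip_force: 45.0
```

```bash
python3 st.py
```

```text
t 7.325 pos [0.5384 0.135  0.2748] yaw cw -1.9334 F [ 3.6  7.9 -2.3] M [ 1.287 -0.331  0.157] q6 -0.32134249325179065 0.17524078488349915 w 0.0339474245287782 44.99684245325625
```

>>> {"op": "move_arm", "data": {"commands": [[[0,0,0,0,0,0.02],[0,0,0,0,0,0.04],[0,0,0,0,0,0.04]]]}}

```text
time: 7.7
position: [0.5385, 0.135, 0.2748]
tool_rot: [0.584, 0.812, 0.002, 0.001]
ft_force: [2.6, 8.5, -3.0]
grip_width: 0.0339
grip_force: 45.0
```

```bash
python3 st.py
```

```text
t 7.7 pos [0.5385 0.135  0.2748] yaw cw -1.8938 F [ 2.6  8.5 -3. ] M [ 1.263 -0.299  0.258] q6 -0.28158499577534724 0.24860856123268604 w 0.03386968623098334 44.99683781526983
```

The resistance has risen, from about −0.05 to 0.16 and then 0.25 N m, so the screw is on its seat. A little more makes it snug.

>>> {"op": "move_arm", "data": {"commands": [[[0,0,0,0,0,0.03],[0,0,0,0,0,0.06],[0,0,0,0,0,0.08],[0,0,0,0,0,0.08]]]}}

```text
time: 8.2
position: [0.5385, 0.1351, 0.2748]
tool_rot: [0.616, 0.788, 0.002, 0.001]
ft_force: [2.7, 9.0, -2.2]
grip_width: 0.0345
grip_force: 45.0
```

```bash
python3 st.py
```

```text
t 8.2 pos [0.5385 0.1351 0.2748] yaw cw -1.8146 F [ 2.7  9.  -2.2] M [ 1.336 -0.312  0.408] q6 -0.20209847689431704 0.39433387108147144 w 0.03445355868453737 44.99701788648963
```

That reads 0.40 N m, about 0.1 rad past the seat, which is snug. Now I'll let go, rise, back away and check.

>>> {"op": "move_arm", "data": {"commands": [[[0,0,0,0,0,0],[0,0,0,0,0,0],[0,0,0,0,0,0],[0,0,0,0,0,0],[0,0,0,0,0,0],[0,0,0,0,0,0]]], "claw": -1}}

```text
time: 8.95
position: [0.5377, 0.1336, 0.2748]
tool_rot: [0.616, 0.788, -0.0, 0.0]
ft_force: [0.2, 0.1, -0.1]
grip_width: 0.0832
grip_force: 0.0
```

>>> {"op": "move_arm", "data": {"commands": [[[0,0,-0.5,0,0,0],[0,0,-1.2,0,0,0],[0,0,-2.2,0,0,0],[0,0,-3,0,0,0],[-1,-1,-3,0,0,0],[-2,-2,-3,0,0,0],[-3,-3,-3,0,0,0],[-3,-3,-3,0,0,0]]]}}

```text
time: 9.95
position: [0.4484, -0.0139, 0.3948]
tool_rot: [0.618, 0.786, -0.001, -0.001]
ft_force: [0.5, 0.4, 0.5]
grip_width: 0.0869
grip_force: 0.0
```

```bash
python3 st.py; python3 - <<'E'
from rig import *
import cv2,pickle,numpy as np
t=camera("top");s=camera("side");pickle.dump({"top":t},open("c1.pkl","wb"))
a=cv2.resize(t["pixels"][130:185,210:270],None,fx=6,fy=8,interpolation=cv2.INTER_CUBIC)
b=cv2.resize(s["pixels"][145:200,265:325],None,fx=6,fy=8,interpolation=cv2.INTER_CUBIC)
cv2.imwrite("pics/e.png",np.hstack([a,b]))
E
sed 's/c0.pkl/c1.pkl/' m.py | python3 -
```

```text
t 9.95 pos [ 0.4484 -0.0139  0.3948] yaw cw -1.8084 F [0.5 0.4 0.5] M [-0.105  0.028 -0.053] q6 -0.5179272324806885 -0.16736640594899654 w 0.08688506098249707 0.0
n 155 393 head mid [0.53826421 0.13273836 0.1194775 ] [0.53796609 0.13224054 0.11976651] [0.03466112 0.03590312 0.01001942]
bridge 0.5388658046722412 0.13418206572532654 (0.028531905263662338, 0.13283585011959076) 2.9784328937530518
line ccw from world y [(np.float32(149.12686), np.float64(6.2)), (np.float32(150.81006), np.float64(6.15)), (np.float32(151.79977), np.float64(6.25)), (np.float32(155.71954), np.float64(0.0))]
shift units (grasp z .110) [2.97813869 2.98707434 3.02818162]
```

View pics/e.png

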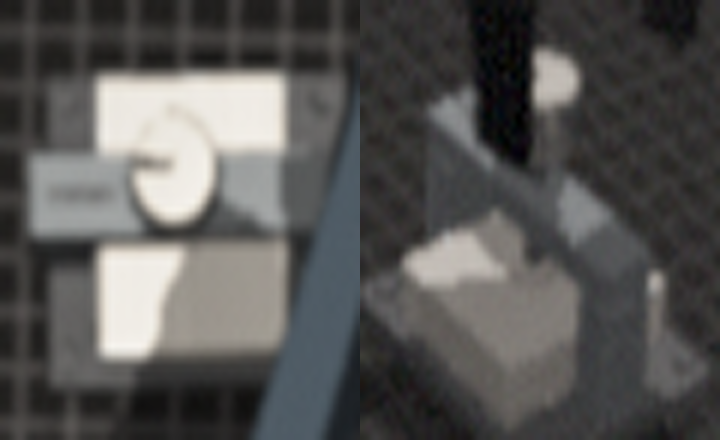

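The top view shows the line pointing left at the notch, about 0.13 rad past it (−0.08 from world y, with the clamp at +0.05). The head stands free and the arm is clear, so I'll hand in.

```bash
python3 -c "
from rig import *
print(hand_in())"
```

```text
the job is handed in; nothing more can be done
None
```

The thumbscrew over the block is seated and snug, its line about 0.13 rad past the notch by the top camera; I let go of it, never went near the empty clamp, and handed the job in after about 10 s of the 35 s, though no verdict came back.

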